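Pack the tablet scoop under the cantilever tray

ROBOT

A 6-joint arm with a two-finger parallel gripper is mounted at the origin on the work surface. World frame = base frame: x ahead of the robot, y to its left, z up, the work surface at z = 0. Lengths are in m, angles in rad, forces in N, time in s.
With the tool pointing down it reaches from about 0.225 to 0.875 m from the base axis. Payload 3.4 kg.
Tool frame: the origin (TCP) lies at the very end of the fingers, on their centre line; the grasp point (between the pads) lies 19 mm behind it; z points along the fingers, y is the line along which they close (so a half turn about z gives the same grasp; the last joint's range is limited). The gripper opens to 85 mm and grips with 20 to 120 N. Pads are 22 mm wide; open, the fingers measure 114 mm over their backs; the gripper's body (76 mm by 85 mm) begins 54 mm behind the grasp point. The pads swing forward as they close: fully open they stand 13 mm farther back than shut.
Start: joints at [-1.303, 0.276, 1.505, -0, 1.361, -0.121], TCP at [0.218, -0.532, 0.197] pointing down, gripper open.
Joint ranges: [-2.89, 2.89], [-0.75, 2.08], [0.22, 2.7], [-1.18, 4.32], [0.11, 2.71], [-2.7, 2.7]. Speed limits (rad/s): [2.57, 2.57, 3.14, 3.14, 3.14, 3.14].

INTERFACE

Orientations are given as a unit quaternion [w, x, y, z].
In Python, from rig import manip, get_image, camera_info gives the robot as it stands. The module is installed in compiled form; this text tells all that it offers.
- The arm moves only by the shell command python3 -m crank 'ROWS' [FORCE]. ROWS is a JSON object of lists of equal length, an entry for each row: "translation": the shift along the tool's x, y, z in mm, a list of three; "roll": the turn about the tool's z in rad; "fingers": the opening, from 0 (shut) to 1 (fully open). A call has 1 to 8 rows; each row shifts and turns the commanded pose from where the row before left it, along the tool's axes as they then stand; what a row does not reach is not made up. A row lasts 1/10 s, in which the tool goes at most 50 mm and 8.59 degrees, less where a joint would pass 70% of its speed; a pose out of reach is approached as far as the arm can. A call is refused whole if a number of a shift passes 50 or a number of a turn 0.15, either way. A call with a gripper value outside its range is refused whole. The fingers move at their own pace and stop on an object; FORCE is the grip in N (left out, the last holds). Time passes only in rows, so rows that do not move let the fingers close. It gives the time, the measured TCP pose, the force, the opening and the grip force at its end, in the units of the state.
- manip.get_state(): the state, without advancing time (a new reading comes with each control period).
- get_image(name): name is "scene" or "side" or "wrist"; returns the picture (400x640x3 uint8, blue, green, red); there is no depth.
- camera_info(name): a dict with "mtx" (3x3 intrinsics, pixels), "D" ([k1, k2, p1, p2, k3] as OpenCV has them; the pictures are not rectified), "rvec" (rotation vector, rad) and "tvec" (3), from world to camera coordinates, as OpenCV has them. Camera axes: x right, y down, z forward; pixel columns grow to the right and rows downward; lengths in m; the calibration is good to about 2 mm. A picture is of the moment at which its call begins: read the wrist's pose just before it. camera_info takes no time and is no camera call; for the wrist camera it gives the pose at the moment of the call.
- manip.sign_off(): hands the job in; it is judged then, once.
The state is a dict: "clock": time; "qpos": joint angles; "qd": joint speeds; "effort": joint torques, N m; "position": TCP position; "ee_rot": TCP orientation; "contact_force": force on the tool from outside, world axes, zero at the start; "moment": the same for the moment, N m; "width": finger opening in m; "gripper_force": force on a finger pad.
Only numpy, scipy, OpenCV 4.12 (cv2) and the standard library are available. Lean on these libraries where they do the work, as an engineer would, in place of code of your own. Each camera call takes 0.05 s, during which the arm holds its last target. There are 200 camera calls.

TASK

Swing the top tray of the grey cantilever box all the way over to the robot's left, to its open stop; lay the steel tablet scoop upright and flat on the floor of the wide bay underneath, and let go of it. Then bring the tray back over and lower it fully shut on top, keeping hold of the tray on the way so that it neither falls open nor drops shut. Leave the spatula and the two bottles where they are.

Things in the scene. Friction and masses are not known exactly. Their poses are not given: they have to be found in the camera images.
- box: Grey sheet-metal cantilever box, fixed to the table, its +y to the robot's left. Base 240 (box x) by 160 (y) by 80 mm high, walls and floor 4 mm; origin centre of underside, z up. A 4 mm divider along x at y = +35 mm, top 54 mm above table: wide bay on its -y side is empty, narrow bay on +y holds fixed bits. A 240 x 160 x 42 mm tray (81 to 123 mm above table) covers it, on straps at x = +/-126 mm.
- swing (a joint): Strap angle q, rad: 0 tray shut, 2.27 fully open at its stop beyond the box's +y side. The tray stays level: each point of it moves on a 120 mm radius circle in box y-z, from shut by 120*(cos25deg - cos(25deg+q)) mm along box +y and 120*(sin(25deg+q) - sin25deg) mm up: +69 mm up at q = 1.13, 218 mm over and 0 up when open. Left alone, it falls to the nearer end and rests there.
- tray_grip (a point): Centre of the bare-metal tray's bar handle: round bar 14 mm thick along box x over the middle of the tray, 106 mm clear between its posts, 131 mm above the table when shut, 47 mm above the tray's floor, nothing beneath it. Axes parallel to the box's. The tray weighs about 0.4 kg and carries fixed bits in its end bays.
- bay (a point): Centre of the wide bay's floor, 4 mm above the table (box x = 0, y = -21.5 mm); axes parallel to the box's. The bay is 232 mm along x and 109 mm along y.
- scoop: Loose stainless steel tablet scoop, about 0.14 kg, 170 mm long, 60 wide, 39 high: a flat-bottomed pan, open on top and at its +x end (x from -10 to +85 mm), with a straight black handle (x from -85 to -10 mm). Lies on its flat underside; origin on the underside midway along its length, x along the length, z up.
- scoop_grip (a point): Middle of the scoop's handle near the pan, where to grip: x = -35 mm, 30 mm above the scoop's underside. Handle 18 mm wide (scoop y) and 18 mm high. Axes parallel to the scoop's.
- spatula: Loose flat spatula, 200 mm long, lying along its x: bystander, leave alone.
- bottle_a: Small white pill bottle, 46 mm across and 78 mm tall, standing; origin under its base: bystander.
- bottle_b: Second white pill bottle, the same: bystander.
There are look-alikes about, which are no part of the job. What is shaped like the scoop but orange is not meant.

How it is judged:
On the way, in this order (a step that is already met when the one before it is completed fails the run):
1. the tray is swung right over to its open stop (value of joint swing above 2.1 rad), for 0.2 s.
2. with the tray open, the scoop lies flat in the wide bay and is let go (value of joint swing above 1.9 rad and x of scoop in the frame of bay between -0.035 and 0.035 m and y of scoop in the frame of bay between -0.035 and 0.035 m and z of scoop in the frame of bay between -0.006 and 0.01 m and angle between scoop's own z axis and vertical below 0.15 rad and linear speed of scoop below 0.03 m/s and contact force between the fingers and scoop below 0.2 N), for 0.2 s.
At the end, for the whole second after the job is handed in: The tray is fully shut (within 0.05 rad of shut, 6 mm at the tray) and the scoop lies upright and flat (within 0.15 rad) at rest on the floor of the wide bay, its middle within 35 mm of the bay's middle in length and width (so, between the bay's walls) and within 10 mm of the floor (value of joint swing below 0.05 rad and x of scoop in the frame of bay between -0.035 and 0.035 m and y of scoop in the frame of bay between -0.035 and 0.035 m and z of scoop in the frame of bay between -0.006 and 0.01 m and angle between scoop's own z axis and vertical below 0.15 rad and linear speed of scoop below 0.03 m/s); the robot touches nothing.
It fails at once if the tray falls open or drops shut (straps faster than 3 rad/s, 0.36 m/s at the tray) (velocity of joint swing above 3 rad/s or velocity of joint swing below -3 rad/s).
It fails at once if the spatula is moved more than 30 mm (distance of spatula from where it was at the start of the episode above 0.03 m).
It fails at once if a bottle is moved more than 30 mm or knocked over (distance of any of bottle_a, bottle_b from where it was at the start of the episode above 0.03 m or angle between any of bottle_a, bottle_b's own z axis and vertical above 0.5 rad).
It also fails if it takes over 72 s, if anything falls off the work surface, if the arm or the gripper's body presses on something with over 40 N, if the wrist force passes 120 N, or if a joint passes its speed limit or range.

## Working session

There is one attempt and no reset: what is moved stays moved. The work goes in short steps, Python scripts to look and compute and a shell command to move; the robot and the scene stay as the last step left them, time stands still between calls to the robot, and variables do not carry over. Pictures are saved under pics/ and viewed, at most 10 in all, crops included, and the job is handed in when it is done.

```bash
mkdir -p pics
python3 - <<'E'
from rig import manip,get_image,camera_info
import cv2,numpy as np
for n in("scene","side","wrist"):
    cv2.imwrite(f"pics/{n}0.png",get_image(n)); c=camera_info(n)
    R=cv2.Rodrigues(c["rvec"])[0]; print(n,(-R.T@np.ravel(c["tvec"])).round(3),R[2].round(2),np.array(c["mtx"]).round(0).tolist())
print(manip.get_state())
E
```

```text
scene [ 1.139 -0.047  0.802] [-0.64 -0.05 -0.77] [[511.0, 0.0, 323.0], [0.0, 511.0, 202.0], [0.0, 0.0, 1.0]]
side [ 0.45  -0.631  0.61 ] [ 0.14  0.73 -0.67] [[365.0, 0.0, 316.0], [0.0, 365.0, 192.0], [0.0, 0.0, 1.0]]
wrist [ 0.282 -0.507  0.375] [-0.25 -0.1  -0.96] [[311.0, 0.0, 316.0], [0.0, 311.0, 200.0], [0.0, 0.0, 1.0]]
{'clock': 0.15, 'qpos': array([-1.30299654e+00,  2.76450219e-01,  1.50582206e+00,  2.96466168e-05,
        1.36069364e+00, -1.20998337e-01]), 'qd': array([-0.0016758 , -0.00251996, -0.00364809,  0.00097488,  0.00049272,
        0.00076804]), 'effort': array([ 1.19307420e-03, -4.17146480e+01, -2.46031076e+01, -1.31520778e-04,
        7.57045113e-03,  5.47031540e-07]), 'position': array([ 0.21786185, -0.53166753,  0.19644625]), 'ee_rot': array([-6.85843741e-04,  9.81164302e-01,  1.93173860e-01, -3.58976833e-05]), 'contact_force': array([ 0.93838716,  0.34813592, -0.11477751]), 'moment': array([-0.00191721,  0.02945489, -0.02714672]), 'gripper_force': 0.0, 'width': 0.08506034555762923}
```

View pics/scene0.png

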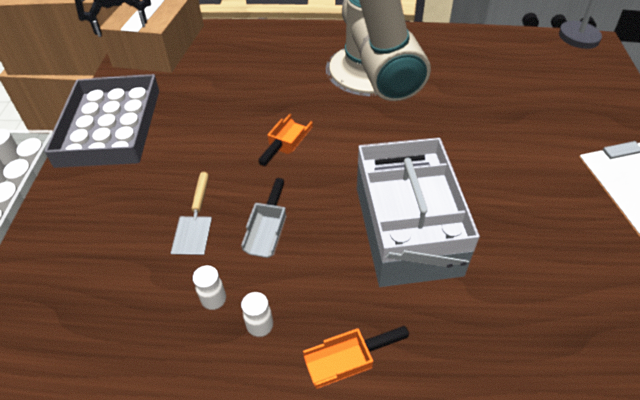

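View pics/side0.png

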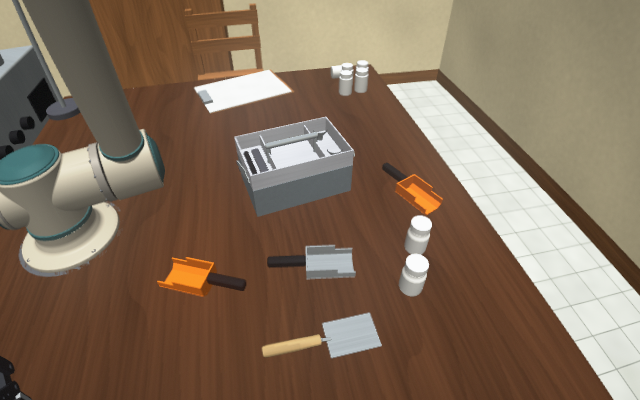

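Run:
```python
import cv2,numpy as np
s=cv2.imread("pics/scene0.png");d=cv2.imread("pics/side0.png")
def c(i,x,y): return cv2.resize(i[y:y+100,x:x+133],(400,300),interpolation=cv2.INTER_CUBIC)
a=np.vstack([np.hstack([c(s,348,133),c(d,229,112)]),np.hstack([c(s,210,170),c(d,250,200)])])
cv2.imwrite("pics/crop1.png",a)
```

```text
(no output)
```

View pics/crop1.png

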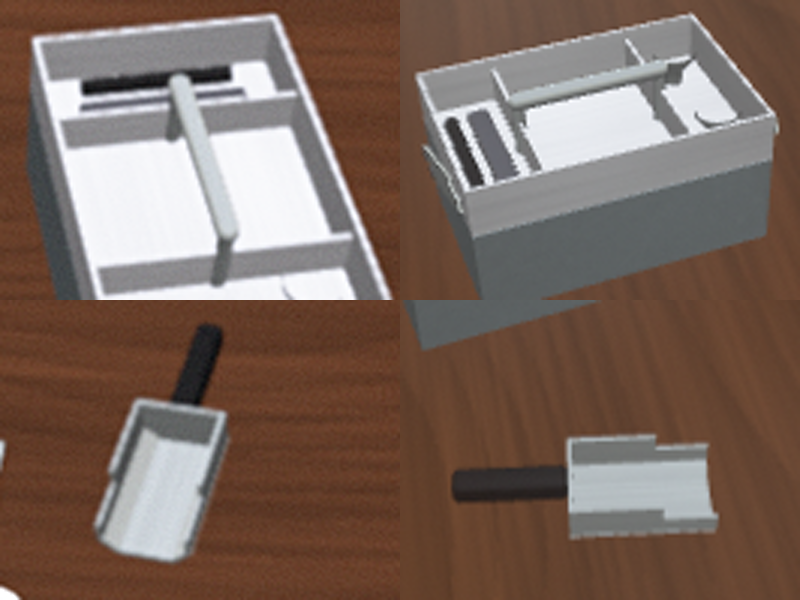

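```bash
cat > h.py <<'E'
import cv2,numpy as np
from rig import manip,get_image,camera_info
def ray(c,p):
    R=cv2.Rodrigues(np.array(c["rvec"],float))[0]; o=-R.T@np.ravel(c["tvec"])
    u=cv2.undistortPoints(np.array([[p]],float),np.array(c["mtx"],float),np.array(c["D"],float))[0,0]
    d=R.T@np.array([u[0],u[1],1]); return o,d/np.linalg.norm(d)
def tri(rs):
    A=sum(np.eye(3)-np.outer(d,d) for o,d in rs); b=sum((np.eye(3)-np.outer(d,d))@o for o,d in rs)
    x=np.linalg.solve(A,b); return x,max(np.linalg.norm((np.eye(3)-np.outer(d,d))@(x-o)) for o,d in rs)
def plane(r,z): return r[0]+r[1]*(z-r[0][2])/r[1][2]
def proj(c,X): return cv2.projectPoints(np.array(X,float).reshape(-1,3),np.array(c["rvec"],float),np.array(c["tvec"],float),np.array(c["mtx"],float),np.array(c["D"],float))[0][:,0]
E
python3 - <<'E'
from h import *
S,D=camera_info("scene"),camera_info("side")
k=3.0
for n,a,b,sy,so in [("bar0",(179,80),(112,101),0,0),("bar1",(229,238),(274,70),0,0),("cornLL",(35,38),(70,192),0,0),("cornLH",(277,15),(18,75),0,0),("h tip",(211,30),(53,185),1,1),("h joint",(188,103),(168,182),1,1)]:
    A=((210,170) if sy else (348,133)); B=((250,200) if so else (229,112))
    pa=(A[0]+a[0]/k,A[1]+a[1]/k); pb=(B[0]+b[0]/k,B[1]+b[1]/k)
    x,e=tri([ray(S,pa),ray(D,pb)]); print(n,x.round(4),round(e,4), "z.027:",plane(ray(S,pa),.03).round(3),plane(ray(D,pb),.03).round(3))
R=cv2.Rodrigues(np.array(camera_info("wrist")["rvec"]))[0]; print("scoop in wrist?")
E
```

```text
bar0 [0.4689 0.0618 0.1315] 0.0006 z.027: [0.367 0.079 0.03 ] [0.473 0.208 0.03 ]
bar1 [0.5962 0.0816 0.1316] 0.0037 z.027: [0.509 0.104 0.03 ] [0.629 0.227 0.03 ]
cornLL [ 0.4289 -0.0275  0.123 ] 0.0022 z.027: [ 0.328 -0.024  0.03 ] [0.426 0.084 0.03 ]
cornLH [0.3979 0.1299 0.1217] 0.0017 z.027: [0.295 0.155 0.03 ] [0.389 0.27  0.03 ]
h tip [ 0.4375 -0.1853  0.0301] 0.0004 z.027: [ 0.437 -0.185  0.03 ] [ 0.438 -0.186  0.03 ]
h joint [ 0.5088 -0.1953  0.0322] 0.0047 z.027: [ 0.502 -0.193  0.03 ] [ 0.512 -0.198  0.03 ]
scoop in wrist?
```

```bash
python3 -m crank '{"translation":[[0,0,-25],[0,0,-25],[27,-35,0],[27,-35,0],[27,-35,0],[27,-35,0],[27,-35,0],[27,-35,0]],"roll":[0.105,0.105,0,0,0,0,0,0],"fingers":[1,1,1,1,1,1,1,1]}' 40
python3 -m crank '{"translation":[[27,-35,0],[27,-35,0],[27,-35,0],[27,-35,0],[27,-35,0],[27,-35,0],[0,0,0],[0,0,0]],"roll":[0,0,0,0,0,0,0,0],"fingers":[1,1,1,1,1,1,1,1]}'
python3 - <<'E'
from h import *
s=manip.get_state();c=camera_info("wrist");i=get_image("wrist");cv2.imwrite("pics/w1.png",i)
np.save("w1.npy",np.array([c],object),allow_pickle=True)
print(proj(c,[[.469,.062,.131],[.596,.082,.131],[.532,.073,.131]]))
E
```

```text
clock: 0.95
position: [0.3404, -0.2949, 0.247]
ee_rot: [-0.0, 0.996, 0.089, 0.0]
contact_force: [0.5, 0.2, -0.3]
width: 0.0855
gripper_force: 0.0
clock: 1.75
position: [0.462, -0.0604, 0.2467]
ee_rot: [0.0, 0.996, 0.091, -0.001]
contact_force: [-0.2, 0.9, 0.9]
width: 0.085
gripper_force: 0.0
[[ 1.88297189e+02  1.55848142e+02]
 [ 1.74411318e+02 -3.79699027e-02]
 [ 1.80713089e+02  8.34588676e+01]]
```

View pics/w1.png

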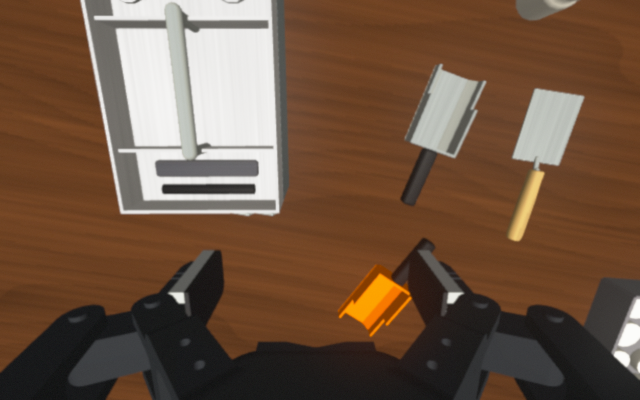

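The wrist view shows the bar from (174,8) to (191,153), tray near corners at (122,212), (279,212), scoop handle from (409,203) to (430,152).

Run:
```python
from h import *
c=np.load("w1.npy",allow_pickle=True)[0]
for n,p,z in [("bar0",(191,153),.131),("bar1",(174,8),.131),("LH",(122,212),.123),("LL",(279,212),.123),("tip",(409,203),.03),("joint",(430,152),.03),("panL",(405,140),.039),("panR",(457,158),.039)]:
    print(n,plane(ray(c,p),z).round(4))
S=camera_info("scene")
print(tri([ray(c,(409,203)),ray(S,(210+211/3,170+30/3))]),tri([ray(c,(191,153)),ray(S,(348+179/3,133+80/3))]))
```

```text
bar0 [0.4721 0.0597 0.131 ]
bar1 [0.5901 0.082  0.131 ]
LH [0.3979 0.127  0.123 ]
LL [ 0.4267 -0.0298  0.123 ]
tip [ 0.4382 -0.191   0.03  ]
joint [ 0.5079 -0.1994  0.03  ]
panL [ 0.517 -0.162  0.039]
panR [ 0.5073 -0.2309  0.039 ]
(array([ 0.44024345, -0.18654285,  0.03523852]), np.float64(0.0024894360448920816)) (array([0.47235997, 0.06007296, 0.13464283]), np.float64(0.0016590621182689658))
```

```bash
python3 -m crank '{"translation":[[30,-39,0],[30,-39,0],[31,-39,0],[0,0,40],[0,0,40],[0,0,30],[0,0,25],[0,0,0]],"roll":[0,0,0,0,0,0,0,0],"fingers":[1,1,1,1,1,1,1,1]}' 40
python3 - <<'E'
from h import *
s=manip.get_state();c=camera_info("wrist");i=get_image("wrist");cv2.imwrite("pics/w2.png",i)
print(s["position"],s["contact_force"],proj(c,[[.472,.060,.131],[.590,.082,.131]]))
E
```

```text
clock: 2.6
position: [0.5275, 0.0682, 0.1086]
ee_rot: [-0.0, 0.996, 0.088, -0.004]
contact_force: [-0.1, -0.2, -0.2]
width: 0.0854
gripper_force: 0.0
[0.52751543 0.06818856 0.10864204] [-0.0562209  -0.15074814 -0.21574417] [[311.3822676  331.90886296]
 [308.47117767 123.39791829]]
```

View pics/w2.png

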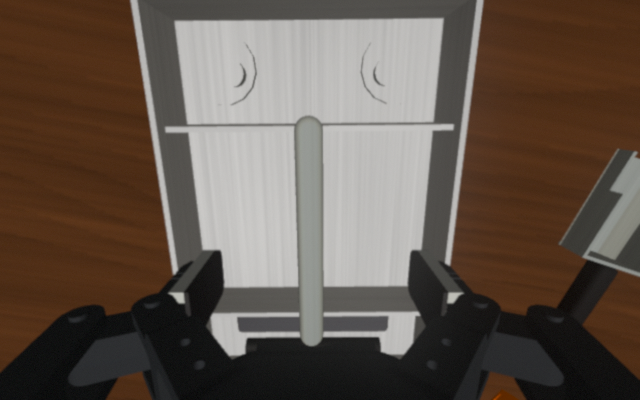

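The bar (308–312, 123–332) runs between the open fingers; close on it.

```bash
python3 -m crank '{"translation":[[2,-3,-3],[0,0,0],[0,0,0],[0,0,0],[0,0,0],[0,0,0],[0,0,0],[0,0,0]],"roll":[0,0,0,0,0,0,0,0],"fingers":[0.1,0.1,0.05,0,0,0,0,0]}' 50
python3 - <<'E'
import numpy as np
a=np.radians(25);q=0;p=np.zeros(2)
for i in range(1,24):
    q=min(2.27,q+.1); n=120*np.array([np.cos(a)-np.cos(a+q),np.sin(a+q)-np.sin(a)]); d=n-p;p=n; print([0,round(-d[0],1),round(-d[1],1)],end=",")
E
```

```text
clock: 3.45
position: [0.5322, 0.0735, 0.115]
ee_rot: [0.0, 0.996, 0.089, -0.0]
contact_force: [0.2, 0.1, -0.1]
width: -0.0002
gripper_force: 0.0
[0, np.float64(-5.6), np.float64(-10.6)],[0, np.float64(-6.6), np.float64(-10.0)],[0, np.float64(-7.6), np.float64(-9.3)],[0, np.float64(-8.5), np.float64(-8.5)],[0, np.float64(-9.3), np.float64(-7.6)],[0, np.float64(-10.0), np.float64(-6.6)],[0, np.float64(-10.6), np.float64(-5.6)],[0, np.float64(-11.1), np.float64(-4.5)],[0, np.float64(-11.5), np.float64(-3.4)],[0, np.float64(-11.8), np.float64(-2.2)],[0, np.float64(-12.0), np.float64(-1.0)],[0, np.float64(-12.0), np.float64(0.2)],[0, np.float64(-11.9), np.float64(1.4)],[0, np.float64(-11.7), np.float64(2.6)],[0, np.float64(-11.4), np.float64(3.7)],[0, np.float64(-11.0), np.float64(4.8)],[0, np.float64(-10.4), np.float64(5.9)],[0, np.float64(-9.8), np.float64(6.9)],[0, np.float64(-9.1), np.float64(7.9)],[0, np.float64(-8.2), np.float64(8.7)],[0, np.float64(-7.3), np.float64(9.5)],[0, np.float64(-6.3), np.float64(10.2)],[0, np.float64(-3.8), np.float64(7.5)],
```

The fingers shut on nothing; look.

Run:
```python
from h import *
s=manip.get_state();print(s["position"],s["width"],s["gripper_force"])
w=get_image("wrist");d=get_image("side");sc=get_image("scene")
r=lambda i,x,y:cv2.resize(i[y:y+150,x:x+200],(400,300),interpolation=cv2.INTER_CUBIC)
cv2.imwrite("pics/m1.png",np.vstack([np.hstack([cv2.resize(w,(400,300)),r(d,200,60)]),np.hstack([r(sc,320,90),r(w,220,220)])]))
```

```text
[0.53223289 0.07345565 0.11501767] -0.00021877827831805256 0.0
```

View pics/m1.png

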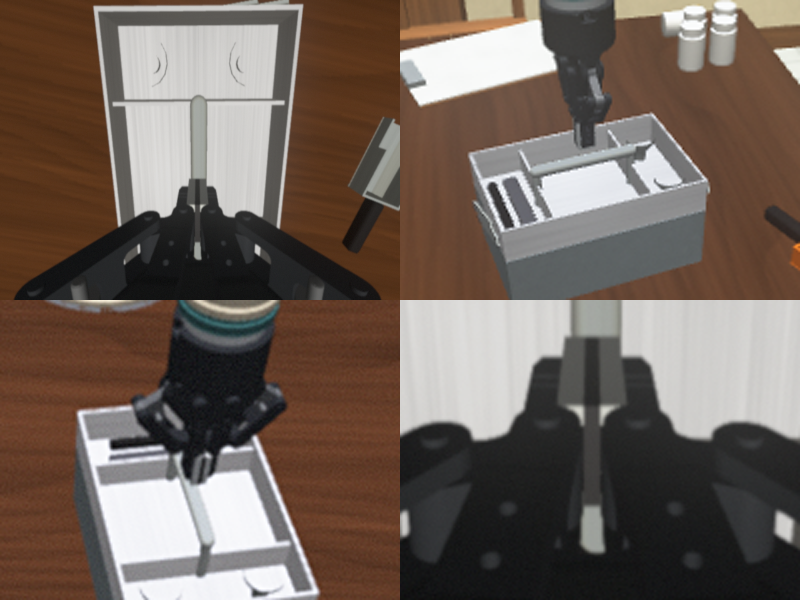

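Run:
```python
from h import *
S,D=camera_info("scene"),camera_info("side")
print(tri([ray(S,(419,181)),ray(D,(295,133.5))]))
P=[.5322,.0735,.115]
print(proj(S,P),proj(D,P),proj(camera_info("wrist"),P))
```

```text
(array([0.53696659, 0.07564242, 0.14696665]), np.float64(0.0016948707009427147))
[[414.81615956 191.86381491]] [[293.26169984 145.18385895]] [[314.17442683 229.4774708 ]]
```

Run:
```python
from h import *
c=camera_info("wrist")
for z in (.115,.125,.135,.145,.155): print(z,proj(c,[.5322,.0735,z]).round(1))
i=get_image("wrist"); cv2.imwrite("pics/w3.png",cv2.resize(i[200:350,250:390],(560,600),interpolation=cv2.INTER_CUBIC))
S,D=camera_info("scene"),camera_info("side")
for z in (.115,.135,.145): print(proj(S,[.5322,.0735,z]),proj(D,[.5322,.0735,z]))
```

```text
0.115 [[314.2 229.5]]
0.125 [[314.1 235.7]]
0.135 [[314.  242.7]]
0.145 [[313.9 250.5]]
0.155 [[313.8 259.3]]
[[414.81615956 191.86381491]] [[293.26169984 145.18385895]]
[[416.21205145 184.36944651]] [[292.83796629 138.06547491]]
[[416.92599359 180.52687033]] [[292.62164854 134.42382017]]
```

View pics/w3.png

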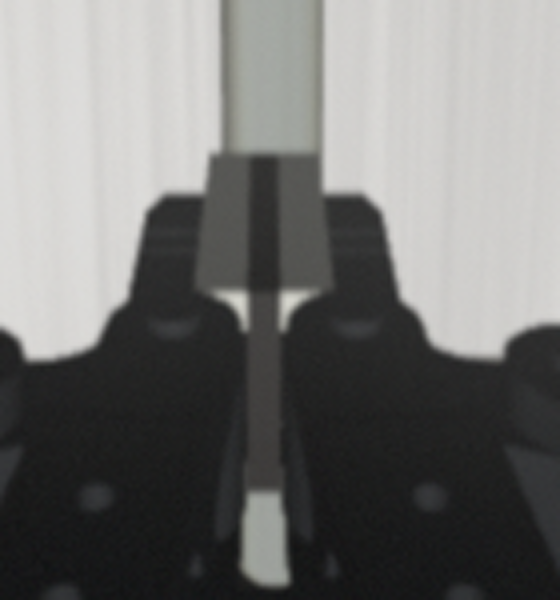

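The shut fingertips sit on top of the bar, at z≈0.147 seen in three views, so the true tip is about 32 mm higher than the reported TCP. Open, go 32 mm lower and close again.

```bash
python3 -m crank '{"translation":[[0,0,0],[0,0,0],[0,0,0],[0,0,0],[0,0,0],[0,0,0],[0,0,16],[0,0,16]],"roll":[0,0,0,0,0,0,0,0],"fingers":[0.8,0.8,0.8,0.8,0.8,0.8,0.8,0.8]}' 50
python3 -m crank '{"translation":[[0,0,0],[0,0,0],[0,0,0],[0,0,0],[0,0,0],[0,0,0],[0,0,0],[0,0,0]],"roll":[0,0,0,0,0,0,0,0],"fingers":[0,0,0,0,0,0,0,0]}' 50
```

```text
clock: 4.45
position: [0.5329, 0.0734, 0.0833]
ee_rot: [0.0, 0.996, 0.089, 0.001]
contact_force: [-0.9, -0.2, -0.6]
width: 0.0684
gripper_force: 0.0
clock: 5.25
position: [0.5333, 0.0724, 0.0841]
ee_rot: [0.001, 0.996, 0.09, 0.001]
contact_force: [0.0, -4.6, 5.3]
width: 0.0119
gripper_force: 49.0
```

Width 11.9 mm on a 14 mm bar plus an upward push means only the upper part is held; go 9 mm deeper.

```bash
python3 -m crank '{"translation":[[0,0,0],[0,0,0],[0,0,0],[0,0,0],[0,0,9],[0,0,0],[0,0,0],[0,0,0]],"roll":[0,0,0,0,0,0,0,0],"fingers":[0.5,0.5,0.5,0.5,0.5,0,0,0]}' 60
python3 -m crank '{"translation":[[0,0,0],[0,0,0],[0,0,0],[0,0,0]],"roll":[0,0,0,0],"fingers":[0,0,0,0]}' 60
```

```text
clock: 6.05
position: [0.532, 0.0721, 0.0736]
ee_rot: [0.001, 0.996, 0.09, -0.001]
contact_force: [0.4, -3.8, -2.2]
width: 0.0126
gripper_force: 58.4
clock: 6.45
position: [0.532, 0.0722, 0.0737]
ee_rot: [0.001, 0.996, 0.09, -0.001]
contact_force: [0.1, -5.5, -2.2]
width: 0.0119
gripper_force: 58.4
```

```bash
python3 -m crank '{"translation":[[0,-5.6,-10.6],[0,-6.6,-10],[0,-7.6,-9.3],[0,-8.5,-8.5],[0,-9.3,-7.6],[0,-10,-6.6],[0,-10.6,-5.6],[0,-11.1,-4.5]],"roll":[0,0,0,0,0,0,0,0],"fingers":[0,0,0,0,0,0,0,0]}' 60
```

```text
clock: 7.25
position: [0.5188, 0.1429, 0.1371]
ee_rot: [-0.0, 0.996, 0.089, -0.001]
contact_force: [-2.8, -1.1, -2.6]
width: 0.0122
gripper_force: 58.6
```

```bash
python3 -m crank '{"translation":[[0,-11.5,-3.4],[0,-11.8,-2.2],[0,-12,-1],[0,-12,0.2],[0,-11.9,1.4],[0,-11.7,2.6],[0,-11.4,3.7],[0,-11,4.8]],"roll":[0,0,0,0,0,0,0,0],"fingers":[0,0,0,0,0,0,0,0]}' 60
python3 -m crank '{"translation":[[0,-10.4,5.9],[0,-9.8,6.9],[0,-9.1,7.9],[0,-8.2,8.7],[0,-7.3,9.5],[0,-6.3,10.2],[0,-3.8,7.5],[0,0,0]],"roll":[0,0,0,0,0,0,0,0],"fingers":[0,0,0,0,0,0,0,0]}' 60
```

```text
clock: 8.05
position: [0.5016, 0.2342, 0.1291]
ee_rot: [0.0, 0.996, 0.089, -0.002]
contact_force: [-3.8, -3.5, -8.6]
width: 0.0124
gripper_force: 58.3
clock: 8.85
position: [0.492, 0.2859, 0.0735]
ee_rot: [0.002, 0.996, 0.09, -0.002]
contact_force: [-5.1, -9.1, 1.0]
width: 0.012
gripper_force: 59.5
```

```bash
python3 -m crank '{"translation":[[0,0,0],[0,0,0],[0,0,0],[0,0,0],[0,0,-35],[0,0,-45],[0,0,-45],[0,0,-45]],"roll":[0,0,0,0,0,0,0,0],"fingers":[0.6,0.6,0.6,0.6,0.6,0.6,0.6,0.6]}' 60
python3 -m crank '{"translation":[[-7.6,39.3,0],[-7.6,39.3,0],[-7.6,39.3,0],[-7.6,39.3,0],[-7.6,39.3,0],[-7.6,39.3,0],[-7.6,39.3,0],[-7.6,39.3,0]],"roll":[0,0,0,0,0,0,0,0],"fingers":[0.6,0.6,0.6,0.6,0.6,0.6,0.6,0.6]}'
python3 -m crank '{"translation":[[-7.6,39.3,0],[-7.6,39.3,0],[-7.6,39.3,0],[-7.6,39.3,0],[0,0,30],[0,0,40],[0,0,40],[0,0,0]],"roll":[0,0,0,0,0.107,0.107,0.106,0],"fingers":[0.6,0.6,0.6,0.6,0.6,0.6,0.6,0.6]}'
python3 - <<'E'
from h import *
s=manip.get_state();c=camera_info("wrist");i=get_image("wrist");cv2.imwrite("pics/w4.png",i)
np.save("w4.npy",np.array([c],object),allow_pickle=True)
cv2.imwrite("pics/scene4.png",get_image("scene"));cv2.imwrite("pics/side4.png",get_image("side"))
print(s["position"],proj(c,[[.4378,-.188,.03],[.487,-.195,.03],[.51,-.198,.03]]))
E
```

```text
clock: 9.65
position: [0.4938, 0.2878, 0.2461]
ee_rot: [-0.0, 0.996, 0.089, 0.001]
contact_force: [0.3, -0.2, -0.8]
width: 0.051
gripper_force: 0.0
clock: 10.45
position: [0.4901, -0.0342, 0.2446]
ee_rot: [0.0, 0.996, 0.089, 0.001]
contact_force: [0.3, -1.2, 0.1]
width: 0.0514
gripper_force: 0.0
clock: 11.25
position: [0.484, -0.1908, 0.1295]
ee_rot: [-0.002, 0.997, -0.071, -0.005]
contact_force: [0.1, 0.5, -0.2]
width: 0.0511
gripper_force: 0.0
[ 0.48399324 -0.19084781  0.12946467] [[319.1901044  235.84175255]
 [319.35470847 185.47630162]
 [319.13616333 160.23058097]]
```

View pics/w4.png

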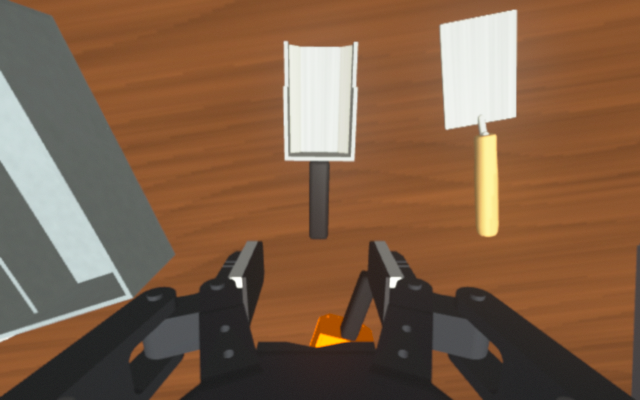

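The steel scoop lies straight below and aligned (handle tip (318,238), pan joint (319,160)). Descend, the last part in small steps.

```bash
python3 -m crank '{"translation":[[4,1.5,40],[0,0,40],[0,0,30],[0,0,20],[0,0,0],[0,0,4],[0,0,0]],"roll":[0,0,0,0,0,0,0],"fingers":[0.6,0.6,0.6,0.6,0.6,0.6,0.6]}' 40
python3 - <<'E'
from h import *
w=get_image("wrist");d=get_image("side");sc=get_image("scene")
r=lambda i,x,y:cv2.resize(i[y:y+100,x:x+133],(400,300),interpolation=cv2.INTER_CUBIC)
cv2.imwrite("pics/m5.png",np.vstack([np.hstack([cv2.resize(w,(400,300)),r(d,230,190)]),np.hstack([r(sc,210,150),r(w,250,150)])]))
E
```

```text
clock: 12.1
position: [0.4933, -0.1958, 0.0019]
ee_rot: [0.001, 0.998, -0.07, 0.002]
contact_force: [0.6, 0.1, -0.9]
width: 0.051
gripper_force: 0.0
```

View pics/m5.png

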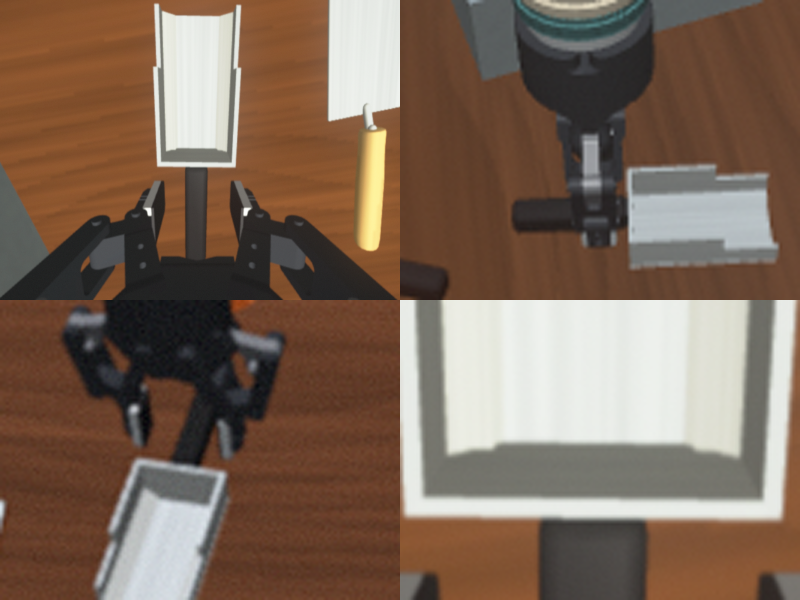

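Fingers straddle the handle just behind the pan, still high; lower in steps watching the force.

```bash
python3 -m crank '{"translation":[[-3,0,5],[0,0,5],[0,0,0],[0,0,0]],"roll":[0,0,0,0],"fingers":[0.6,0.6,0.6,0.6]}' 40
python3 -m crank '{"translation":[[0,0,4],[0,0,0],[0,0,4],[0,0,0]],"roll":[0,0,0,0],"fingers":[0.6,0.6,0.6,0.6]}' 40
```

```text
clock: 12.65
position: [0.4883, -0.1944, -0.0102]
ee_rot: [-0.0, 0.998, -0.071, -0.0]
contact_force: [-0.2, 0.3, -0.7]
width: 0.0513
gripper_force: 0.0
clock: 13.05
position: [0.4882, -0.1943, -0.0184]
ee_rot: [-0.0, 0.998, -0.071, -0.0]
contact_force: [0.7, -1.0, -0.2]
width: 0.051
gripper_force: 0.0
```

```bash
python3 -m crank '{"translation":[[0,0,0],[0,0,0],[0,0,0],[0,0,0],[0,0,0],[0,0,0],[0,0,0],[0,0,0]],"roll":[0,0,0,0,0,0,0,0],"fingers":[0,0,0,0,0,0,0,0]}' 50
python3 -m crank '{"translation":[[0,0,-10],[0,0,-20],[0,0,-30],[0,0,-40],[0,0,-40],[0,0,-40],[0,0,-20],[0,0,0]],"roll":[0,0,0,0,0,0,0,0],"fingers":[0,0,0,0,0,0,0,0]}' 60
python3 - <<'E'
from h import *
cv2.imwrite("pics/scene6.png",get_image("scene"));w=get_image("wrist");cv2.imwrite("pics/w6.png",w);d=get_image("side");cv2.imwrite("pics/side6.png",d)
E
```

```text
clock: 13.85
position: [0.4886, -0.1946, -0.0177]
ee_rot: [0.0, 0.998, -0.071, 0.0]
contact_force: [-0.6, 0.0, 3.1]
width: 0.017
gripper_force: 50.2
clock: 14.65
position: [0.4904, -0.1954, 0.1857]
ee_rot: [0.002, 0.998, -0.071, 0.003]
contact_force: [-0.3, -0.5, -1.4]
width: 0.0168
gripper_force: 59.9
```

```bash
python3 -m crank '{"translation":[[0,0,0],[0,0,0],[0,0,0],[9.1,-38.9,0],[9.1,-38.9,0],[9.1,-38.9,0],[9.1,-38.9,0],[9.1,-38.9,0]],"roll":[-0.11,-0.11,-0.105,0,0,0,0,0],"fingers":[0,0,0,0,0,0,0,0]}' 60
python3 -m crank '{"translation":[[9.1,-38.9,0],[0,0,30],[0,0,20],[0,0,0],[0,0,0]],"roll":[0,0,0,0,0],"fingers":[0,0,0,0,0]}' 60
python3 - <<'E'
from h import *
s=manip.get_state();c=camera_info("wrist");print(s["position"],s["ee_rot"])
w=get_image("wrist");d=get_image("side");sc=get_image("scene")
b=np.array([.531,.0715]);X=np.array([np.cos(.183),np.sin(.183)]);Y=np.array([-X[1],X[0]])
P=[[*(b+X*x/1e3+Y*y/1e3),z/1e3] for x,y,z in [(-120,-80,80),(120,-80,80),(120,80,80),(-120,80,80)]]
for i,cc in((w,c),(d,camera_info("side")),(sc,camera_info("scene"))): cv2.polylines(i,[proj(cc,P).round().astype(int)],True,(0,0,255),1)
r=lambda i,x,y:cv2.resize(i[y:y+150,x:x+200],(400,300),interpolation=cv2.INTER_CUBIC)
cv2.imwrite("pics/m7.png",np.vstack([np.hstack([cv2.resize(w,(400,250)),cv2.resize(d[60:210,200:440],(400,250))]),np.hstack([cv2.resize(sc[80:290,310:550],(400,350)),cv2.resize(w[0:300,140:483],(400,350))])]))
E
```

```text
clock: 15.6
position: [0.496, 0.0067, 0.1797]
ee_rot: [-0.0, 0.996, 0.092, -0.002]
contact_force: [0.4, 0.0, -1.5]
width: 0.0166
gripper_force: 59.8
clock: 16.1
position: [0.4986, 0.045, 0.1308]
ee_rot: [-0.0, 0.996, 0.092, -0.002]
contact_force: [0.4, 0.5, -1.2]
width: 0.0167
gripper_force: 59.8
[0.49855942 0.04495986 0.13079771] [-1.89983574e-04  9.95785678e-01  9.16950585e-02 -1.69194599e-03]
```

View pics/m7.png

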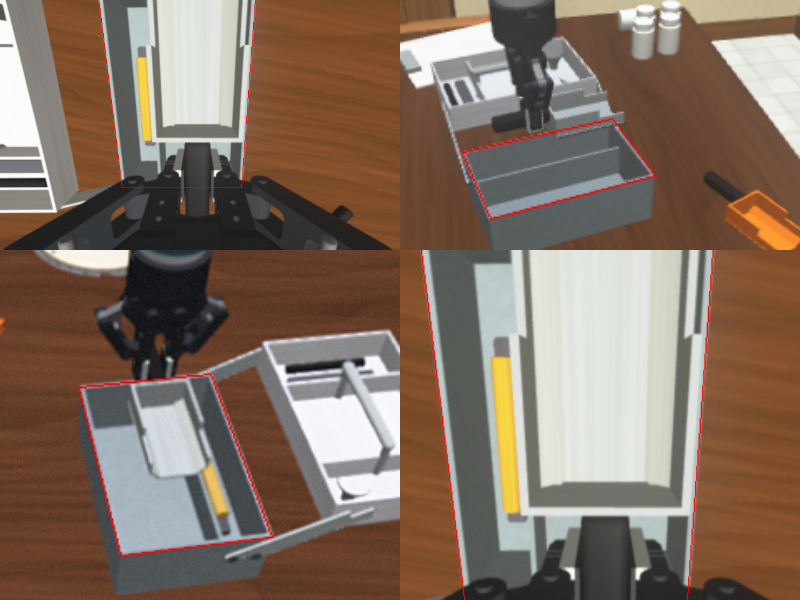

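Projected rim (red) fits the box in all three views, and the scoop hangs level over the wide bay. Lower with the force watched.

```bash
python3 -m crank '{"translation":[[3,0,20],[0,0,25],[0,0,25],[0,0,20],[0,0,15],[0,0,10],[0,0,0]],"roll":[0,0,0,0,0,0,0],"fingers":[0,0,0,0,0,0,0]}' 60
python3 -m crank '{"translation":[[0,0,6],[0,0,6],[0,0,6],[0,0,0],[0,0,0]],"roll":[0,0,0,0,0],"fingers":[0,0,0,0,0]}' 60
```

```text
clock: 16.95
position: [0.5021, 0.0453, 0.0166]
ee_rot: [-0.0, 0.996, 0.091, -0.001]
contact_force: [-0.8, -0.6, -2.0]
width: 0.0166
gripper_force: 59.9
clock: 17.45
position: [0.5025, 0.0455, -0.001]
ee_rot: [0.0, 0.996, 0.092, -0.0]
contact_force: [0.7, 0.2, -1.1]
width: 0.0169
gripper_force: 59.9
```

```bash
python3 -m crank '{"translation":[[0,0,5],[0,0,0],[0,0,4],[0,0,0],[0,0,2.5],[0,0,0],[0,0,0]],"roll":[0,0,0,0,0,0,0],"fingers":[0,0,0,0,0,0,0]}' 60
```

```text
clock: 18.15
position: [0.5025, 0.0455, -0.0125]
ee_rot: [0.0, 0.996, 0.092, -0.0]
contact_force: [-0.6, 0.0, -0.8]
width: 0.0169
gripper_force: 59.9
```

```bash
python3 -m crank '{"translation":[[0,0,2],[0,0,0],[0,0,0]],"roll":[0,0,0],"fingers":[0,0,0]}' 60
```

```text
clock: 18.45
position: [0.5028, 0.0455, -0.0137]
ee_rot: [0.0, 0.996, 0.092, 0.0]
contact_force: [-1.3, 0.3, 5.6]
width: 0.0173
gripper_force: 60.7
```

Contact with the floor. Let go (partly open only) and rise.

```bash
python3 -m crank '{"translation":[[0,0,0],[0,0,0],[0,0,0],[0,0,0],[0,0,-10],[0,0,-20],[0,0,-30],[0,0,-30]],"roll":[0,0,0,0,0,0,0,0],"fingers":[0.42,0.42,0.42,0.42,0.42,0.42,0.42,0.42]}' 60
python3 -m crank '{"translation":[[0,0,-40],[0,0,-40],[0,0,-40],[0,0,-40],[0,0,0]],"roll":[0,0,0,0,0],"fingers":[0.42,0.42,0.42,0.6,0.6]}'
python3 - <<'E'
from h import *
w=get_image("wrist");c=camera_info("wrist");cv2.imwrite("pics/w8.png",w);print(manip.get_state()["position"])
b=np.array([.531,.0715]);X=np.array([np.cos(.183),np.sin(.183)]);Y=np.array([-X[1],X[0]])
# dark handle mask near bay
m=(w.max(2)<70).astype(np.uint8); n,l,st,ce=cv2.connectedComponentsWithStats(m)
for k in range(1,n):
    if st[k,4]>200:
        P=plane(ray(c,ce[k]),.034)[:2]-b; print(st[k],ce[k].round(0),"box mm",(1e3*np.array([P@X,P@Y])).round(0))
E
```

```text
clock: 19.25
position: [0.5022, 0.0455, 0.0769]
ee_rot: [0.0, 0.996, 0.092, -0.0]
contact_force: [1.1, -0.3, -0.4]
width: 0.0356
gripper_force: 0.0
clock: 19.75
position: [0.5061, 0.0454, 0.2423]
ee_rot: [0.001, 0.996, 0.092, 0.007]
contact_force: [-0.2, -1.1, 0.3]
width: 0.0509
gripper_force: 0.0
[0.50428277 0.0454913  0.23925706]
[309 158  12  56 502] [314. 190.] box mm [-55. -20.]
[355 181   8  66 286] [359. 214.] box mm [-88. -78.]
[    0   240   640   160 47081] [318. 349.] box mm [-296.  -26.]
[ 58 242  92   8 730] [104. 245.] box mm [-131.  259.]
```

Handle centre found at box (-55, -20) mm, so the scoop lies central in the bay. Back to the tray bar.

```bash
python3 -m crank '{"translation":[[5.5,-39.8,0],[5.5,-39.8,0],[5.5,-39.8,0],[5.5,-39.8,0],[5.5,-39.8,0],[5.5,-39.8,0],[0,0,0],[0,0,0]],"roll":[0,0,0,0,0,0,0,0],"fingers":[0.6,0.6,0.6,0.6,0.6,0.6,0.6,0.6]}' 60
python3 - <<'E'
from h import *
w=get_image("wrist");c=camera_info("wrist");cv2.imwrite("pics/w9.png",w);s=manip.get_state();print(s["position"],proj(c,[[.492-.058,.286-.011,.131],[.492,.286,.131],[.492+.058,.286+.011,.131]]).round(0))
p=w[60:200,250:400].astype(int);
for r in (80,110,140): print(r,[int(v) for v in w[r,270:360:4].mean(1)])
E
```

```text
clock: 20.6
position: [0.4902, 0.2865, 0.234]
ee_rot: [0.001, 0.996, 0.093, -0.001]
contact_force: [-0.7, -0.8, 0.3]
width: 0.051
gripper_force: 0.0
[0.49041786 0.28571992 0.23433894] [[315. 246.]
 [315. 187.]
 [314. 122.]]
80 [216, 211, 211, 213, 208, 209, 207, 208, 209, 204, 208, 201, 208, 202, 208, 210, 210, 209, 211, 207, 203, 210, 211]
110 [217, 217, 209, 216, 210, 214, 213, 210, 211, 209, 209, 207, 212, 208, 211, 213, 212, 210, 213, 210, 212, 211, 210]
140 [220, 218, 214, 218, 211, 216, 216, 211, 211, 210, 138, 169, 166, 158, 211, 213, 215, 210, 212, 208, 210, 208, 211]
```

The bar is where expected (columns 310–324 at row 140). Go down and grip.

```bash
python3 -m crank '{"translation":[[0,0,40],[0,0,40],[0,0,35],[0,0,25],[0,0,20],[0,0,0],[0,0,0],[0,0,0]],"roll":[0,0,0,0,0,0,0,0],"fingers":[0.6,0.6,0.6,0.6,0.6,0.6,0,0]}' 60
python3 -m crank '{"translation":[[0,0,0],[0,0,0],[0,0,0],[0,0,0],[0,0,0]],"roll":[0,0,0,0,0],"fingers":[0,0,0,0,0]}' 60
```

```text
clock: 21.45
position: [0.4925, 0.2861, 0.077]
ee_rot: [-0.0, 0.996, 0.091, 0.001]
contact_force: [0.3, 0.2, 0.2]
width: 0.023
gripper_force: 0.0
clock: 21.95
position: [0.4925, 0.2861, 0.0772]
ee_rot: [0.0, 0.996, 0.092, 0.002]
contact_force: [1.1, -3.0, 6.7]
width: 0.012
gripper_force: 58.7
```

Gripped; swing back along the reversed arc.

```bash
python3 -m crank '{"translation":[[0,3.8,-7.5],[0,6.3,-10.2],[0,7.3,-9.5],[0,8.2,-8.7],[0,9.1,-7.9],[0,9.8,-6.9],[0,10.4,-5.9],[0,11,-4.8]],"roll":[0,0,0,0,0,0,0,0],"fingers":[0,0,0,0,0,0,0,0]}' 60
python3 -m crank '{"translation":[[0,11.4,-3.7],[0,11.7,-2.6],[0,11.9,-1.4],[0,12,-0.2],[0,12,1],[0,11.8,2.2],[0,11.5,3.4],[0,11.1,4.5]],"roll":[0,0,0,0,0,0,0,0],"fingers":[0,0,0,0,0,0,0,0]}' 60
```

```text
clock: 22.75
position: [0.5044, 0.2216, 0.1386]
ee_rot: [-0.001, 0.996, 0.092, 0.001]
contact_force: [5.6, 2.4, -2.8]
width: 0.0117
gripper_force: 58.9
clock: 23.55
position: [0.522, 0.1273, 0.1344]
ee_rot: [0.001, 0.996, 0.092, 0.002]
contact_force: [6.5, -0.2, 2.0]
width: 0.012
gripper_force: 59.4
```

```bash
python3 -m crank '{"translation":[[0,10.6,5.6],[0,10,6.6],[0,9.3,7.6],[0,8.5,8.5],[0,7.6,9.3],[0,6.6,10],[0,5.6,10.6],[0,0,0]],"roll":[0,0,0,0,0,0,0,0],"fingers":[0,0,0,0,0,0,0,0]}' 60
```

```text
clock: 24.35
position: [0.5324, 0.0722, 0.0771]
ee_rot: [-0.001, 0.996, 0.091, 0.001]
contact_force: [3.8, 3.2, 10.4]
width: 0.012
gripper_force: 60.2
```

```bash
python3 -m crank '{"translation":[[0,0,0],[0,0,0],[0,0,0],[0,0,0],[0,0,-25],[0,0,-40],[0,0,-40],[0,0,-40]],"roll":[0,0,0,0,0,0,0,0],"fingers":[0.6,0.6,0.6,0.6,0.6,0.6,0.6,0.6]}' 60
python3 -m crank '{"translation":[[0,0,-20],[0,0,0],[0,0,0],[0,0,0]],"roll":[0,0,0,0],"fingers":[0.6,0.6,0.6,0.6]}'
python3 - <<'E'
from h import *
w=get_image("wrist");c=camera_info("wrist");cv2.imwrite("pics/w10.png",w);d=get_image("side");d0=cv2.imread("pics/side0.png")
s=manip.get_state();print(s["position"],s["contact_force"])
# tray near front corner region unchanged vs start?
for n,(x0,x1,y0,y1) in {"trayfront":(235,355,150,212),"bottles":(395,440,210,300),"spatula":(255,390,310,360)}.items(): print(n,np.abs(d[y0:y1,x0:x1].astype(int)-d0[y0:y1,x0:x1]).mean().round(1))
E
```

```text
clock: 25.15
position: [0.5301, 0.0724, 0.2215]
ee_rot: [0.0, 0.996, 0.092, -0.001]
contact_force: [1.6, 0.4, 0.1]
width: 0.0511
gripper_force: 0.0
clock: 25.55
position: [0.5297, 0.0725, 0.2386]
ee_rot: [-0.0, 0.996, 0.092, -0.002]
contact_force: [-0.7, -0.0, 0.4]
width: 0.0512
gripper_force: 0.0
[0.52995277 0.07243986 0.2387382 ] [ 0.25761497 -0.13872944 -0.05476893]
trayfront 0.6
bottles 0.6
spatula 0.7
```

The tray, bottles and spatula match the first picture to within noise, and the gripper is clear. Hand in.

```bash
python3 -c "
from rig import manip
print(manip.sign_off())"
```

```text
the job is handed in; nothing more can be done
None
```

The scoop was set down and released in the middle of the wide bay, the tray was swung back and lowered shut while held, the spatula and bottles show no movement in the side view, and the job was handed in at about 25.6 s; hand-in gave no verdict.

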